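# Make up two fossil preparation kits

### The arm

A 7-joint arm with a two-finger parallel gripper is mounted at the origin on the work surface. World frame = base frame: x ahead of the robot, y to its left, z up, the work surface at z = 0. Lengths are in m, angles in rad, forces in N, time in s.
With the tool pointing down it reaches from about 0.4 to 0.85 m from the base axis. Payload 10.4 kg.
Tool frame: the origin (TCP) lies at the very end of the fingers, on their centre line; the grasp point (between the pads) lies 19 mm behind it; z points along the fingers, y is the direction in which the jaws open and shut (so a half turn about z gives the same grasp; the last joint's range is limited). The gripper opens to 87 mm and grips with 3 to 60 N. Pads are 19 mm wide; open, the fingers measure 117 mm over their backs; the gripper's body (75 mm by 190 mm) begins 51 mm behind the grasp point.
Start: joints at [1.251, 0.332, -0.065, 1.46, 0.022, 1.35, -0.088], TCP at [0.183, -0.598, 0.223] pointing down, gripper open.
Joint ranges: [-2.6, 2.6], [-0.5, 2.12], [-1.47, 1.34], [0.16, 2.42], [-1.27, 4.41], [0.06, 2.06], [-2.6, 2.6]. Speed limits (rad/s): [2.22, 2.22, 2.79, 2.79, 3.14, 3.14, 3.14].

### API

Orientations are given as a unit quaternion [x, y, z, w].
In Python, from bench import read_state, imaging, r gives the robot as it stands. The module is installed in compiled form; this text tells all that it offers.
- The arm moves only by the tool move_arm, never from a script. Its argument "series" is a list of rows, each a list of 4 numbers: the shift along the tool's x, y, z in m, then the turn about the tool's z in rad. In form: [[x, y, z, roll], ...]. A call has 1 to 20 rows; each row is the pose to reach, as a shift and turn from the pose commanded when the call began, along the tool's axes at that moment; what a row does not reach only later rows make up. A row lasts 1/10 s, in which the tool goes at most 50 mm and 8.59 degrees, less where a joint would pass 70% of its speed; a pose out of reach is approached as far as the arm can. A call with a gripper value outside its range is refused whole. "claw" is the gripper's target within -1 to 1 (fully open at 1, half-way at 0, shut at -1), set as the call begins (left out, the last holds). The fingers move at their own pace and stop on an object; "newtons" is the grip in N (left out, the last holds). Time passes only in rows, so rows that repeat a pose let the fingers close. It gives the time, the measured TCP pose, the force and the opening at its end, in the units of the state.
- read_state(): the state, without advancing time (a new reading comes with each control period).
- imaging.camera(name): name is "scene" or "side" or "wrist"; returns (picture, depth): 400x640x3 uint8, red, green, blue; 400x640 float32, m along the optical axis (not along the pixel's ray), 0 where there is no reading.
- imaging.get_calibration(name): a dict with "camera_matrix" (3x3 intrinsics, pixels), "R" (3x3) and "t" (3): a world point X has camera coordinates R X + t. Camera axes: x right, y down, z forward; pixel columns grow to the right and rows downward; lengths in m; the calibration is good to about 2 mm. A picture is of the moment at which its call begins: read the wrist's pose just before it. get_calibration takes no time and is no camera call; for the wrist camera it gives the pose at the moment of the call.
- r.close_job(): hands the job in, once; it reports no verdict.
The state is a dict: "time": time; "joint_positions": joint angles; "joint_vel": joint speeds; "joint_torque": joint torques, N m; "ee_pos": TCP position; "eef_rot": TCP orientation; "ft_force": force on the tool from outside, world axes, zero at the start; "torque": the same for the moment, N m; "width": finger opening in m.
Only numpy, scipy, OpenCV 4.12 (cv2) and the standard library are available. Lean on these libraries where they do the work, as an engineer would, in place of code of your own. Each camera call takes 0.05 s, during which the arm holds its last target.

### The job

Make up two preparation kits from the mixed stock on the bench. Blue tray: the ammonite in the middle of the foam pad and the red-lidded jar in either small compartment; yellow tray: the vertebra in the middle of the foam pad, and the blue-lidded jar and the black air bulb in the two small compartments, one in each. Stand everything the same way up as it stands now, set the two fossils down gently without dropping them, and leave the green-lidded jar where it is.

Things in the scene. Friction and masses are not known exactly. Their poses are not given: they have to be found in the camera images.
- tray_blue: blue kit tray, fixed, 236 mm (x) by 136 mm (y), yaw within 0.25 rad; walls and dividers 4 mm thick, 14 mm high. Origin: centre of underside. Its +x end, away from the robot, is a dark foam pad 120 x 126 mm, top 10 mm above the underside, centred at (53, 0) mm. Its -x end has two bare compartments, each 104 (x) by 62 mm (y) inside, floor 4 mm above the underside, centred at (-64, 33) and (-64, -33) mm
- tray_yellow: yellow kit tray, fixed, 236 mm (x) by 136 mm (y), yaw within 0.25 rad; walls and dividers 4 mm thick, 14 mm high. Origin: centre of underside. Its +x end, away from the robot, is a dark foam pad 120 x 126 mm, top 10 mm above the underside, centred at (53, 0) mm. Its -x end has two bare compartments, each 104 (x) by 62 mm (y) inside, floor 4 mm above the underside, centred at (-64, 33) and (-64, -33) mm
- ammonite_mid (a point): ammonite: a round flat disc of pale stone, 58 mm diameter and 24 mm thick, with a brown coiled shell in relief (5 mm) on its upper face, about 0.14 kg, lying flat. This point is the centre of the disc, 12 mm above its underside; z is up
- vertebra_mid (a point): fossil vertebra: brown bone spool standing on its flat end, 47 mm diameter at the rims, 43 mm at the waist, 36 mm tall, about 0.11 kg; a small loop of bone sticks out to 40 mm along its +y and a stub to 40 mm along its -y, half-way up, so grip it across its x. This point is the spool's centre, 18 mm above its underside; z is up
- jar_red_mid (a point): closed amber glass jar with a red lid, standing upright: 42 mm diameter, 60 mm tall, about 0.11 kg. This point is its centre, 30 mm above its underside; z is up along the jar
- jar_blue_mid (a point): closed amber glass jar with a blue lid, standing upright: 42 mm diameter, 60 mm tall, about 0.11 kg. This point is its centre, 30 mm above its underside; z is up along the jar
- bulb_mid (a point): air blower bulb: black rubber-coloured rigid bulb, standing upright on its flat foot, with a short orange nozzle on top. 66 mm tall in all; widest, 45 mm diameter, from 24 to 40 mm above its underside; foot 36 mm diameter; about 0.06 kg. This point is on its axis 33 mm above its underside; z is up
- jar_green_mid (a point): closed amber glass jar with a green lid, standing upright: 42 mm diameter, 60 mm tall, about 0.11 kg. This point is its centre, 30 mm above its underside; z is up along the jar. Spare stock: not part of either kit, stays where it is
Things that resemble listed ones, but are neither listed nor needed, are in the scene too. Leave any pink look-alike of the part that bears bulb_mid alone.

How it is judged:
At the end, for the whole second after the job is handed in: Fossils on the pads of their trays, centre within 15 mm of the pad's along each tray axis; jars and bulb on the floor of compartments of their trays, one in each; heights within 4 mm, tilt under 0.12 rad, all released and at rest; green-lidded jar upright within 25 mm of its start (x of ammonite_mid in the frame of tray_blue between 0.038 and 0.068 m and y of ammonite_mid in the frame of tray_blue between -0.015 and 0.015 m and z of ammonite_mid in the frame of tray_blue between 0.018 and 0.026 m and angle between each of ammonite_mid, jar_red_mid, vertebra_mid, jar_blue_mid, bulb_mid, jar_green_mid's own z axis and vertical below 0.12 rad and linear speed of each of ammonite, jar_red, vertebra, jar_blue, bulb below 0.02 m/s and contact force between the fingers and ammonite below 0.1 N and ((x of jar_red_mid in the frame of tray_blue between -0.1 and -0.028 m and y of jar_red_mid in the frame of tray_blue between 0.019 and 0.047 m and z of jar_red_mid in the frame of tray_blue between 0.03 and 0.038 m) or (x of jar_red_mid in the frame of tray_blue between -0.1 and -0.028 m and y of jar_red_mid in the frame of tray_blue between -0.047 and -0.019 m and z of jar_red_mid in the frame of tray_blue between 0.03 and 0.038 m)) and contact force between the fingers and jar_red below 0.1 N and x of vertebra_mid in the frame of tray_yellow between 0.038 and 0.068 m and y of vertebra_mid in the frame of tray_yellow between -0.015 and 0.015 m and z of vertebra_mid in the frame of tray_yellow between 0.024 and 0.032 m and contact force between the fingers and vertebra below 0.1 N and ((x of jar_blue_mid in the frame of tray_yellow between -0.1 and -0.028 m and y of jar_blue_mid in the frame of tray_yellow between 0.019 and 0.047 m and z of jar_blue_mid in the frame of tray_yellow between 0.03 and 0.038 m) or (x of jar_blue_mid in the frame of tray_yellow between -0.1 and -0.028 m and y of jar_blue_mid in the frame of tray_yellow between -0.047 and -0.019 m and z of jar_blue_mid in the frame of tray_yellow between 0.03 and 0.038 m)) and contact force between the fingers and jar_blue below 0.1 N and ((x of bulb_mid in the frame of tray_yellow between -0.1 and -0.028 m and y of bulb_mid in the frame of tray_yellow between 0.019 and 0.047 m and z of bulb_mid in the frame of tray_yellow between 0.033 and 0.041 m) or (x of bulb_mid in the frame of tray_yellow between -0.1 and -0.028 m and y of bulb_mid in the frame of tray_yellow between -0.047 and -0.019 m and z of bulb_mid in the frame of tray_yellow between 0.033 and 0.041 m)) and contact force between the fingers and bulb below 0.1 N and distance of jar_green_mid from where it was at the start of the episode below 0.025 m); the robot touches nothing.
It fails at once if a fossil was dropped (moved faster than 0.7 m/s out of the fingers) ((linear speed of ammonite above 0.7 m/s and contact force between the fingers and ammonite below 0.1 N) or (linear speed of vertebra above 0.7 m/s and contact force between the fingers and vertebra below 0.1 N)).
It also fails if it takes over 125 s, if anything falls off the work surface, if the arm or the gripper's body presses on something with over 40 N, if the wrist force passes 120 N, or if a joint passes its speed limit or range.

## Working session

There is one attempt and no reset: what is moved stays moved. The work goes in short steps, Python scripts to look and compute and a tool call to move; the robot and the scene stay as the last step left them, time stands still between calls to the robot, and variables do not carry over. Pictures are saved under pics/ and viewed, and the job is handed in when it is done.

Besides the shell and the picture viewer there is one more tool, called after "Request:" by a JSON object that holds its "method" and its "body". move_arm: Moves the arm, as the interface text tells. Its arguments: {"type":"object","properties":{"series":{"type":"array","items":{"type":"array","items":{"type":"number"}}},"claw":{"type":"number"},"newtons":{"type":"number"}},"required":["series"]}

```bash
mkdir -p pics; cat > h.py <<'E'
import numpy as np, cv2
from bench import read_state, imaging, r
def cal(n):
    c=imaging.get_calibration(n); return np.array(c["camera_matrix"]),np.array(c["R"]),np.array(c["t"]).ravel()
def ray(n,uv,z,c=None):
    K,R,t=c or cal(n)
    d=R.T@np.linalg.inv(K)@np.array([uv[0],uv[1],1.]); o=-R.T@t
    return o+d*(z-o[2])/d[2]
def cloud(depth,c):
    K,R,t=c
    v,u=np.mgrid[0:depth.shape[0],0:depth.shape[1]]
    p=np.stack([(u-K[0,2])/K[0,0]*depth,(v-K[1,2])/K[1,1]*depth,depth],-1)
    return (p-t)@R
E
python3 - <<'E'
from h import *
s=read_state(); print({k:np.round(v,3) for k,v in s.items()})
for n in ["scene","side","wrist"]:
    c=cal(n); p,d=imaging.camera(n); np.savez(f"{n}0.npz",p=p,d=d,K=c[0],R=c[1],t=c[2])
    cv2.imwrite(f"pics/{n}0.png",p[...,::-1]); print(n,(-c[1].T@c[2]).round(3),c[1].round(2).tolist(),c[0][0,0])
E
```

```text
{'time': np.float64(0.0), 'joint_positions': array([ 1.251,  0.333, -0.065,  1.461,  0.022,  1.35 , -0.089]), 'joint_vel': array([-0.001, -0.001, -0.   ,  0.   , -0.001, -0.   ,  0.   ]), 'joint_torque': array([-0.0000e+00, -6.2324e+01,  2.5000e-02, -3.8991e+01, -6.1000e-02,
        4.0000e-02,  0.0000e+00]), 'ee_pos': array([ 0.183, -0.597,  0.222]), 'eef_rot': array([ 0.989,  0.148, -0.   , -0.001]), 'ft_force': array([0.277, 1.017, 0.696]), 'torque': array([ 0.007, -0.04 ,  0.033]), 'width': np.float64(0.087)}
scene [1.079 0.112 1.017] [[-0.21, 0.98, -0.01], [0.85, 0.18, -0.5], [-0.48, -0.12, -0.87]] 471.4440968257547
side [ 0.361 -0.935  0.607] [[0.98, -0.19, 0.0], [-0.09, -0.5, -0.86], [0.17, 0.85, -0.51]] 505.97620788619014
wrist [ 0.25  -0.576  0.385] [[0.29, -0.96, -0.0], [-0.92, -0.28, 0.26], [-0.25, -0.08, -0.96]] 286.1505236858783
```

View pics/scene0.png

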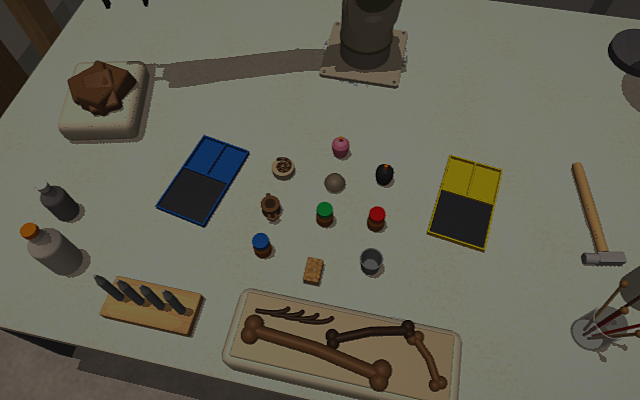

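View pics/side0.png

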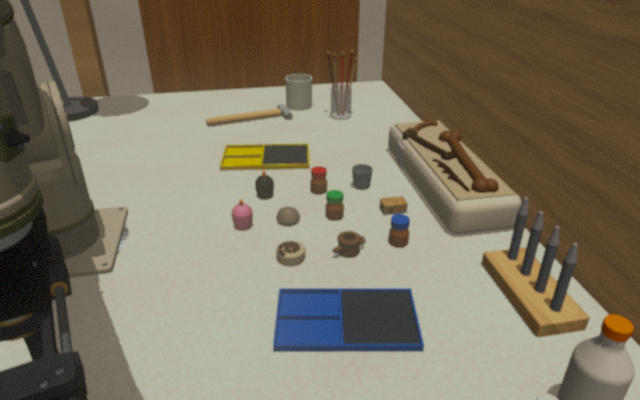

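View pics/wrist0.png

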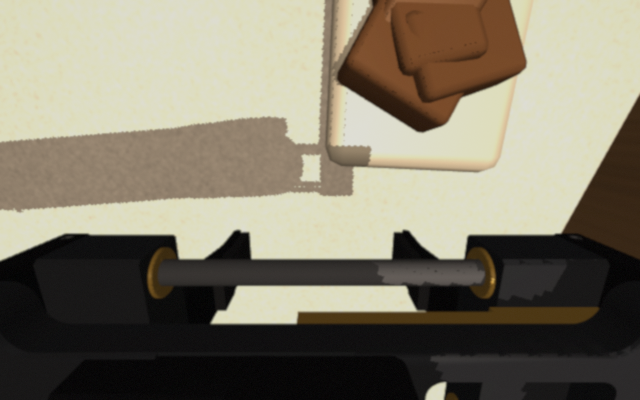

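The scene view shows the blue tray (203,180), yellow tray (465,202), ammonite (283,167), vertebra (271,207), blue jar (261,245), green jar (325,214), red jar (376,218), black bulb (384,174) and a pink look-alike bulb (341,147). Next I'll measure them in both views.

```bash
cat > m.py <<'E'
from h import *
def load(n):
    a=np.load(f"{n}0.npz"); return a["p"],a["d"],(a["K"],a["R"],a["t"])
for n in ["scene","side"]:
    p,d,c=load(n); P=cloud(d,c); hsv=cv2.cvtColor(p,cv2.COLOR_RGB2HSV)
    x,y,z=P[...,0],P[...,1],P[...,2]
    roi=(d>0)&(x>.3)&(x<.9)&(abs(y)<.5)
    print(n,"table z",np.median(z[roi&(abs(z)<.02)]))
    m=(roi&(z>.017)&(z<.12)).astype(np.uint8)
    k,l,st,ce=cv2.connectedComponentsWithStats(m)
    for i in range(1,k):
        if st[i,4]<40: continue
        q=P[l==i]; h=np.percentile(q[:,2],97); col=np.median(p[(l==i)&(z>h-.012)],0)
        t=q[q[:,2]>h-.006]
        print(ce[i].round(),"n",st[i,4],"h",h.round(3),"top mean",t.mean(0).round(3),"topc",((t.min(0)+t.max(0))/2).round(3),"ext",np.ptp(t,0).round(3),"allmid",((q.min(0)+q.max(0))/2).round(3),col)
    for nm,lo,hi in [("blue",105,125),("yellow",22,34)]:
        mm=((hsv[...,0]>lo)&(hsv[...,0]<hi)&(hsv[...,1]>170)&(hsv[...,2]>60)&roi&(z<.02)).astype(np.uint8)
        k,l,st,ce=cv2.connectedComponentsWithStats(mm,connectivity=8)
        i=1+np.argmax(st[1:,4]); 
        cs=cv2.findContours((l==i).astype(np.uint8),cv2.RETR_EXTERNAL,cv2.CHAIN_APPROX_NONE)[0]
        cn=max(cs,key=len)[:,0,:]
        hull=cv2.convexHull(cn)[:,0,:]
        W=np.array([ray(n,uv,.014,c)[:2] for uv in hull])
        rc=cv2.minAreaRect((W*1000).astype(np.float32)); print(nm,"rect",rc)
E
python3 m.py
```

```text
scene table z 0.0006047722068989137
[340. 146.] n 274 h 0.063 top mean [ 0.371 -0.001  0.062] topc [ 0.372 -0.004  0.063] ext [0.014 0.017 0.011] allmid [ 0.373 -0.001  0.043] [126.  66.  79.]
[283. 167.] n 367 h 0.03 top mean [ 0.455 -0.132  0.027] topc [ 0.456 -0.131  0.029] ext [0.051 0.052 0.009] allmid [ 0.455 -0.133  0.025] [72. 55. 38.]
[384. 173.] n 294 h 0.065 top mean [0.429 0.121 0.065] topc [0.429 0.121 0.065] ext [0.01  0.007 0.01 ] allmid [0.433 0.121 0.043] [29. 23. 19.]
[335. 181.] n 248 h 0.033 top mean [0.47  0.004 0.03 ] topc [0.472 0.004 0.031] ext [0.035 0.031 0.008] allmid [0.47  0.004 0.026] [70. 60. 48.]
[271. 206.] n 373 h 0.04 top mean [ 0.574 -0.132  0.036] topc [ 0.573 -0.132  0.037] ext [0.046 0.046 0.007] allmid [ 0.574 -0.131  0.029] [64. 40. 22.]
[325. 213.] n 341 h 0.063 top mean [0.573 0.    0.06 ] topc [0.573 0.    0.061] ext [0.038 0.036 0.008] allmid [0.574 0.001 0.041] [12. 90. 36.]
[376. 218.] n 346 h 0.063 top mean [0.559 0.122 0.06 ] topc [0.559 0.122 0.061] ext [0.037 0.036 0.007] allmid [0.56  0.121 0.041] [118.  10.  10.]
[262. 244.] n 359 
[... 2350 characters left out ...]
37.]
[535. 282.] n 5323 h 0.113 top mean [ 0.855 -0.331  0.114] topc [ 0.858 -0.323  0.114] ext [0.018 0.157 0.013] allmid [ 0.856 -0.321  0.068] [58. 59. 56.]
[349. 241.] n 472 h 0.038 top mean [ 0.57  -0.137  0.036] topc [ 0.571 -0.136  0.036] ext [0.046 0.048 0.007] allmid [ 0.571 -0.136  0.028] [95.5 75.  55. ]
[290. 250.] n 466 h 0.029 top mean [ 0.452 -0.137  0.026] topc [ 0.453 -0.134  0.027] ext [0.055 0.058 0.007] allmid [ 0.453 -0.134  0.024] [118. 104.  81.]
blue rect ((484.3702392578125, -352.1995849609375), (48.00993347167969, 41.211082458496094), 72.76150512695312)
yellow rect ((447.05023193359375, 314.76116943359375), (141.6722412109375, 228.14857482910156), 81.95487976074219)
```

```bash
cat >> m.py <<'E'
print("----")
for n,(u,v) in [("scene",(271,206)),("side",(349,241))]:
    p,d,c=load(n); P=cloud(d,c); z=P[...,2]
    w=(abs(P[...,0]-.571)<.05)&(abs(P[...,1]+.135)<.05)&(z>.008)&(z<.05)&(d>0)
    cen=np.array([.574,-.132]) if n=="scene" else np.array([.571,-.136])
    q=P[w][:,:2]-cen; rr=np.hypot(*q.T); f=rr>.028
    print(n,"far pts ang/r/z",[(int(np.degrees(np.arctan2(b,a))),int(r_*1000),int(zz*1000)) for (a,b),r_,zz in zip(q[f],rr[f],P[w][f][:,2])])
    for (cu,cv_),nm in [((u,v),"vert"),((384,174) if n=="scene" else (264,184),"bulb")]:
        cr=p[cv_-30:cv_+30,cu-40:cu+40]; cv2.imwrite(f"pics/{nm}_{n}.png",cv2.convertScaleAbs(cv2.resize(cr,None,fx=8,fy=8,interpolation=cv2.INTER_CUBIC)[...,::-1],alpha=1.8))
p,d,c=load("side");P=cloud(d,c)
hsv=cv2.cvtColor(p,cv2.COLOR_RGB2HSV)
# side: full tray incl. pad: non-table blob near tray
for nm,(cx,cy) in [("blue",(.523,-.324)),("yellow",(.449,.325))]:
  for n in ["scene","side"]:
    p,d,c=load(n);P=cloud(d,c)
    g=p.max(2).astype(int)
    hsv=cv2.cvtColor(p,cv2.COLOR_RGB2HSV)
    w=(abs(P[...,0]-cx)<.17)&(abs(P[...,1]-cy)<.13)&(P[...,2]<.03)&(d>0)
    m=(w&((hsv[...,1]>120)|(g<70))).astype(np.uint8)
    m=cv2.morphologyEx(m,cv2.MORPH_OPEN,np.ones((3,3),np.uint8))
    cn=max(cv2.findContours(m,cv2.RETR_EXTERNAL,cv2.CHAIN_APPROX_NONE)[0],key=cv2.contourArea)[:,0,:]
    W=np.array([ray(n,uv,.012,c)[:2] for uv in cn])*1000
    print(nm,n,cv2.minAreaRect(W.astype(np.float32)))
E
python3 m.py | sed -n '/----/,$p'
python3 -c "
import cv2,numpy as np
a=[cv2.imread(f'pics/{n}_{c}.png') for n in('vert','bulb') for c in('scene','side')]
i=np.vstack([np.hstack(a[:2]),np.hstack(a[2:])]);cv2.imwrite('pics/crops.png',cv2.resize(i,(800,600)))"
```

```text
----
scene far pts ang/r/z [(-151, 39, 23), (-155, 37, 24), (-158, 38, 21), (-147, 36, 24), (-150, 34, 25), (-154, 35, 23), (-158, 34, 24), (-162, 36, 21), (-145, 33, 24), (-149, 32, 25), (-153, 31, 24), (-158, 31, 25), (47, 28, 23), (52, 28, 20), (37, 28, 23), (42, 28, 20), (45, 30, 23), (49, 31, 21), (9, 30, 27), (17, 29, 25), (31, 29, 22), (34, 31, 24), (39, 31, 21), (43, 31, 20), (47, 32, 18), (3, 30, 21), (8, 31, 22), (13, 33, 27), (17, 32, 24), (21, 32, 25), (25, 33, 25), (29, 32, 22), (33, 33, 22), (37, 34, 22), (41, 34, 21), (45, 35, 19), (4, 32, 20), (8, 32, 19), (13, 33, 23), (16, 32, 19), (21, 35, 25), (24, 35, 25), (28, 34, 22), (32, 35, 21), (36, 35, 21), (8, 34, 18), (12, 35, 20), (16, 33, 17), (20, 35, 20), (24, 36, 20), (27, 37, 22), (31, 35, 17), (19, 36, 16), (23, 39, 21), (27, 37, 17)]
side far pts ang/r/z [(38, 36, 23), (31, 34, 23), (30, 37, 22), (31, 40, 20), (30, 33, 21), (26, 34, 22), (24, 35, 22), (27, 40, 19), (25, 31, 21), (23, 32, 21), (21, 34, 21), (16, 34, 23), (21, 29, 21), (18, 30, 21), (13, 31, 23), (14, 34, 22), (8, 28, 23), (12, 31, 20), (5, 31, 23)
[... 406 characters left out ...]
-158, 38, 20), (-155, 36, 20), (-155, 34, 20), (-149, 35, 22), (-151, 31, 19), (-150, 29, 19), (-155, 39, 19), (-158, 35, 17), (-152, 36, 19), (-147, 36, 21), (-151, 31, 17), (-149, 29, 17), (-155, 36, 16), (-151, 36, 17), (-152, 33, 15), (-151, 31, 15)]
blue scene ((525.4896240234375, -320.923828125), (142.6056671142578, 239.97418212890625), 79.1656723022461)
blue side ((521.3621215820312, -325.04949951171875), (131.82125854492188, 231.60379028320312), 79.12239074707031)
yellow scene ((452.2220458984375, 326.5394287109375), (135.75942993164062, 243.47268676757812), 81.6881332397461)
yellow side ((446.361083984375, 318.7015380859375), (150.5267791748047, 231.223388671875), 81.69547271728516)
```

View pics/crops.png

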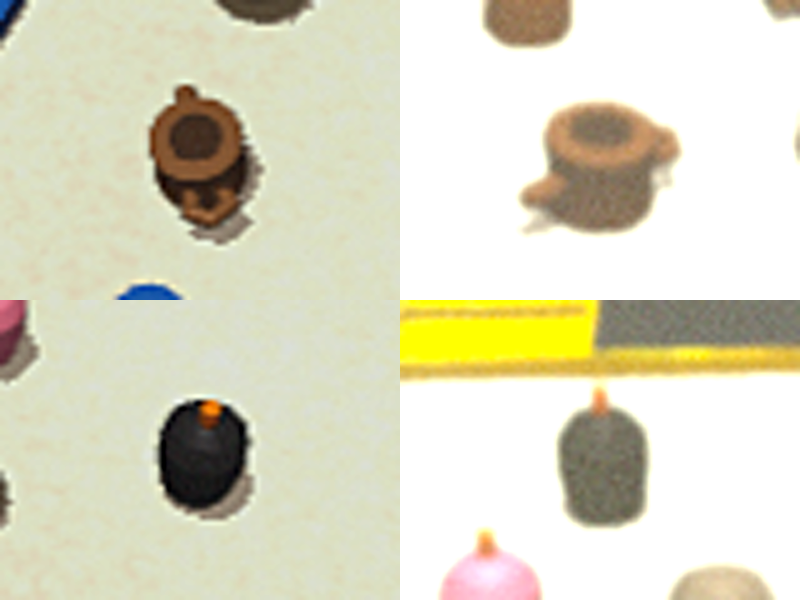

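Bulb candidates in the scene view are black (384,174) and pink (341,147). The black one with the orange nozzle fits, and the crop confirms it. The vertebra's loop and stub lie along about 25°, so the jaws must close along -65°. I'll start with the vertebra, going above it first.

Request:
{"method": "move_arm", "body": {"series": [[0.02,-0.013,0,-0.02],[0.06,-0.039,0,-0.06],[0.1,-0.065,0,-0.1],[0.14,-0.091,0,-0.139],[0.18,-0.117,0,-0.139],[0.22,-0.143,0,-0.139],[0.26,-0.168,0,-0.139],[0.3,-0.194,0,-0.139],[0.34,-0.22,0,-0.139],[0.38,-0.246,0,-0.139],[0.42,-0.272,0.02,-0.139],[0.46,-0.298,0.04,-0.139],[0.49,-0.317,0.07,-0.139],[0.508,-0.329,0.1,-0.139],[0.508,-0.329,0.12,-0.139],[0.508,-0.329,0.12,-0.139],[0.508,-0.329,0.12,-0.139]], "claw": 1, "newtons": 20}}

```text
time: 1.85
ee_pos: [0.5722, -0.135, 0.1029]
eef_rot: [0.976, 0.216, -0.0, 0.0]
ft_force: [-0.4, -0.7, 0.4]
width: 0.087
```

```bash
cat >> h.py <<'E'
def st():
    s=read_state(); q=s["eef_rot"]; p=s["ee_pos"]; a=2*np.arctan2(q[1],q[0])
    print("t",round(float(s["time"]),2),"tcp",np.round(p,4),"a",round(float(a),4),"q",np.round(q,3),"w",round(float(s["width"]),4),"F",np.round(s["ft_force"],1),"j",np.round(s["joint_positions"],2))
    return p,a
def to(x,y,z):
    p,a=st(); d=np.array([x,y,z])-p
    print("shift tool",np.round([d[0]*np.cos(a)+d[1]*np.sin(a), d[0]*np.sin(a)-d[1]*np.cos(a), -d[2]],4))
E
python3 - <<'E'
from h import *
to(.572,-.134,.005)
p,d=imaging.camera("wrist"); cv2.imwrite("pics/w1.png",p[...,::-1])
E
```

```text
t 1.85 tcp [ 0.5722 -0.135   0.1029] a 0.4352 q [ 0.976  0.216 -0.     0.   ] w 0.087 F [-0.4 -0.7  0.4] j [ 0.54  0.39 -0.47  1.68  0.19  1.12 -1.12]
shift tool [ 0.0002 -0.001   0.0979]
```

View pics/w1.png

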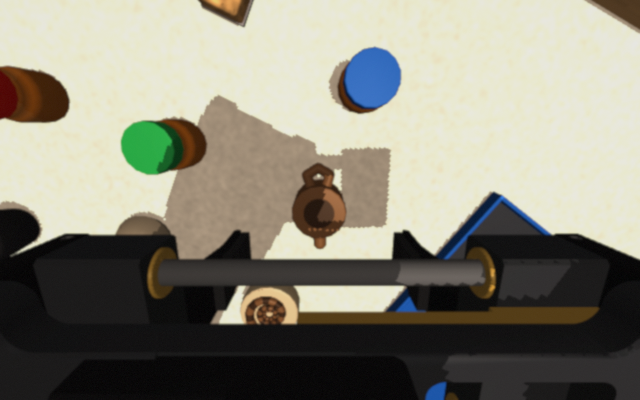

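The wrist view shows the vertebra at (319,210), centred between the jaws with its loop and stub perpendicular to them. I'll go down and grip.

Request:
{"method": "move_arm", "body": {"series": [[0,0,0.02,0],[0,0,0.05,0],[0,0,0.075,0],[0,0,0.09,0],[0,0,0.098,0],[0,0,0.098,0]]}}

```text
time: 2.5
ee_pos: [0.5724, -0.1349, 0.0047]
eef_rot: [0.976, 0.216, -0.0, 0.0]
ft_force: [-0.4, -1.5, -0.0]
width: 0.0872
```

Request:
{"method": "move_arm", "body": {"series": [[0,0,0,0],[0,0,0,0],[0,0,0,0],[0,0,0,0],[0,0,0,0],[0,0,0,0],[0,0,0,0],[0,0,0,0],[0,0,-0.003,0],[0,0,-0.01,0],[0,0,-0.025,0],[0,0,-0.05,0],[0,0,-0.08,0],[0,0,-0.105,0],[0,0,-0.12,0],[0,0,-0.12,0]], "claw": -1}}

```text
time: 4.1
ee_pos: [0.5737, -0.1348, 0.1273]
eef_rot: [0.976, 0.216, 0.002, 0.001]
ft_force: [-0.9, -0.4, -0.7]
width: 0.0451
```

```bash
python3 - <<'E'
from h import *
to(.501,.3165,.125)
E
```

```text
t 4.1 tcp [ 0.5737 -0.1348  0.1273] a 0.4356 q [0.976 0.216 0.002 0.001] w 0.0451 F [-0.9 -0.4 -0.7] j [ 0.55  0.36 -0.48  1.66  0.18  1.16 -1.11]
shift tool [ 0.1245 -0.4398  0.0023]
```

Request:
{"method": "move_arm", "body": {"series": [[0.003,-0.01,0,0],[0.009,-0.03,0,-0.05],[0.017,-0.06,0,-0.13],[0.027,-0.095,0,-0.22],[0.037,-0.13,0,-0.32],[0.048,-0.17,0,-0.42],[0.06,-0.21,0,-0.52],[0.071,-0.25,0,-0.62],[0.082,-0.29,0,-0.72],[0.093,-0.33,0,-0.82],[0.103,-0.365,0,-0.92],[0.112,-0.395,0,-1.02],[0.118,-0.42,0,-1.1],[0.122,-0.432,0,-1.135],[0.1245,-0.44,0,-1.135],[0.1245,-0.44,0,-1.135],[0.1245,-0.44,0,-1.135]]}}

```text
time: 5.8
ee_pos: [0.4997, 0.3159, 0.1243]
eef_rot: [0.708, 0.707, -0.0, 0.0]
ft_force: [0.1, -0.3, -1.9]
width: 0.0452
```

```bash
python3 - <<'E'
from h import *
to(.501,.3165,.0155)
p,d=imaging.camera("scene"); c=cal("scene")
K,R,t=c
for nm,pt in [("ypad",(.501,.3165,.01)),("A",(.390,.366,.004)),("B",(.381,.3,.004)),("bpad",(.5746,-.334,.01)),("bl",(.466,-.28,.004))]:
    q=K@(R@np.array(pt)+t); q=q[:2]/q[2]; cv2.circle(p,(int(q[0]),int(q[1])),2,(255,0,255),-1); print(nm,q.round())
cv2.imwrite("pics/s2.png",p[...,::-1])
E
```

```text
t 5.8 tcp [0.4997 0.3159 0.1243] a 1.5692 q [ 0.708  0.707 -0.     0.   ] w 0.0452 F [ 0.1 -0.3 -1.9] j [ 0.02  0.46 -0.84  1.64  0.36  1.2  -0.9 ]
shift tool [0.0006 0.0013 0.1088]
ypad [460. 217.]
A [482. 184.]
B [456. 176.]
bpad [192. 194.]
bl [227. 164.]
```

View pics/s2.png

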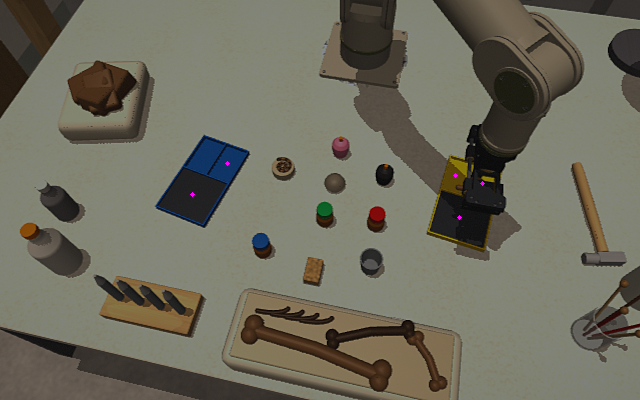

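The targets land in the middle of the blue pad and in the right compartments. I'll lower the vertebra gently.

Request:
{"method": "move_arm", "body": {"series": [[0,0.001,0.01,0],[0,0.001,0.03,0],[0,0.001,0.055,0],[0,0.001,0.075,0],[0,0.001,0.09,0],[0,0.001,0.1,0],[0,0.001,0.104,0],[0,0.001,0.107,0],[0,0.001,0.109,0],[0,0.001,0.11,0],[0,0.001,0.11,0]]}}

```text
time: 6.95
ee_pos: [0.5007, 0.317, 0.0149]
eef_rot: [0.707, 0.707, 0.0, 0.0]
ft_force: [-0.6, 1.1, -1.3]
width: 0.045
```

Request:
{"method": "move_arm", "body": {"series": [[0,0,0,0],[0,0,0,0],[0,0,0,0],[0,0,0,0],[0,0,-0.01,0],[0,0,-0.03,0],[0,0,-0.06,0],[0,0,-0.09,0],[0,0,-0.105,0],[0,0,-0.105,0]], "claw": 0.7}}

```text
time: 7.95
ee_pos: [0.5015, 0.3178, 0.122]
eef_rot: [0.707, 0.707, 0.002, 0.001]
ft_force: [0.3, -0.7, -0.1]
width: 0.0742
```

```bash
python3 - <<'E'
from h import *
to(.557,.120,.1)
p,d=imaging.camera("side"); cv2.imwrite("pics/s3.png",p[...,::-1])
E
```

```text
t 7.95 tcp [0.5015 0.3178 0.122 ] a 1.5707 q [0.707 0.707 0.002 0.001] w 0.0742 F [ 0.3 -0.7 -0.1] j [ 0.02  0.47 -0.84  1.64  0.37  1.2  -0.9 ]
shift tool [-0.1978  0.0555  0.022 ]
```

View pics/s3.png

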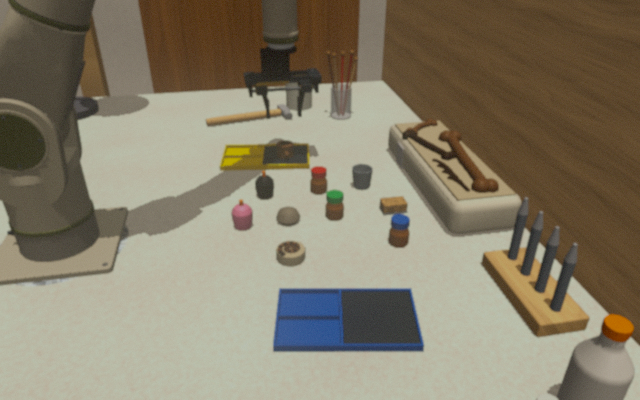

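The vertebra is standing on the yellow pad, at (287,150) in the side view. Next is the black bulb.

Request:
{"method": "move_arm", "body": {"series": [[-0.02,-0.007,0,0],[-0.06,-0.022,0,0],[-0.1,-0.037,0,0],[-0.14,-0.052,0,0],[-0.175,-0.065,0,0],[-0.193,-0.072,0,0],[-0.198,-0.0735,0,0],[-0.198,-0.0735,0.015,0],[-0.198,-0.0735,0.04,0],[-0.198,-0.0735,0.07,0],[-0.198,-0.0735,0.095,0],[-0.198,-0.0735,0.108,0],[-0.198,-0.0735,0.108,0],[-0.198,-0.0735,0.108,0]], "claw": 1}}

```text
time: 9.4
ee_pos: [0.4273, 0.1196, 0.012]
eef_rot: [0.707, 0.707, 0.0, -0.0]
ft_force: [0.5, 0.2, 0.3]
width: 0.0871
```

Request:
{"method": "move_arm", "body": {"series": [[0,0,0,0],[0,0,0,0],[0,0,0,0],[0,0,0,0],[0,0,0,0],[0,0,0,0],[0,0,0,0],[0,0,0,0],[0,0,-0.003,0],[0,0,-0.01,0],[0,0,-0.025,0],[0,0,-0.05,0],[0,0,-0.08,0],[0,0,-0.1,0],[0,0,-0.11,0],[0,0,-0.11,0]], "claw": -1}}

```text
time: 11.0
ee_pos: [0.4277, 0.119, 0.1226]
eef_rot: [0.707, 0.707, 0.001, 0.001]
ft_force: [0.3, -0.0, -0.7]
width: 0.044
```

```bash
python3 - <<'E'
from h import *
to(.390,.366,.019)
p,d=imaging.camera("side"); cv2.imwrite("pics/s4.png",p[60:260,150:450,::-1].repeat(2,0).repeat(2,1))
E
```

```text
t 11.0 tcp [0.4277 0.119  0.1226] a 1.5706 q [0.707 0.707 0.001 0.001] w 0.044 F [ 0.3 -0.  -0.7] j [ 0.5   0.08 -0.89  2.    0.08  1.08 -0.43]
shift tool [ 0.247  -0.0378  0.1036]
```

View pics/s4.png

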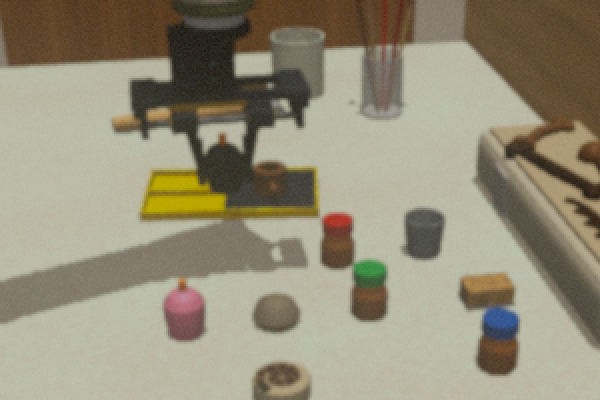

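Request:
{"method": "move_arm", "body": {"series": [[0.015,-0.002,0,0],[0.045,-0.007,0,0],[0.08,-0.012,0,0],[0.115,-0.018,0,0],[0.15,-0.023,0,0],[0.185,-0.028,0,0],[0.215,-0.033,0,0],[0.238,-0.036,0,0],[0.247,-0.038,0,0],[0.247,-0.038,0.01,0],[0.247,-0.038,0.035,0],[0.247,-0.038,0.065,0],[0.247,-0.038,0.088,0],[0.247,-0.038,0.098,0],[0.247,-0.038,0.103,0],[0.247,-0.038,0.106,0],[0.247,-0.038,0.107,0],[0.247,-0.038,0.107,0]]}}

```text
time: 12.85
ee_pos: [0.3894, 0.3658, 0.0157]
eef_rot: [0.707, 0.707, 0.0, 0.001]
ft_force: [-1.9, -3.5, 5.4]
width: 0.0442
```

Request:
{"method": "move_arm", "body": {"series": [[0,0,0,0],[0,0,0,0],[0,0,0,0],[0,0,0,0],[0,0,-0.01,0],[0,0,-0.03,0],[0,0,-0.06,0],[0,0,-0.09,0],[0,0,-0.105,0],[0,0,-0.105,0]], "claw": 0.5}}

```text
time: 13.85
ee_pos: [0.3899, 0.3669, 0.1217]
eef_rot: [0.707, 0.707, 0.002, 0.0]
ft_force: [0.2, -0.5, -0.2]
width: 0.0653
```

```bash
python3 - <<'E'
from h import *
to(.679,-.124,.016)
p,d=imaging.camera("side"); cv2.imwrite("pics/s5.png",p[60:260,150:450,::-1].repeat(2,0).repeat(2,1))
E
```

```text
t 13.85 tcp [0.3899 0.3669 0.1217] a 1.5706 q [0.707 0.707 0.002 0.   ] w 0.0653 F [ 0.2 -0.5 -0.2] j [-0.01  0.37 -0.98  1.79  0.34  1.16 -1.09]
shift tool [-0.4908  0.2892  0.1057]
```

View pics/s5.png

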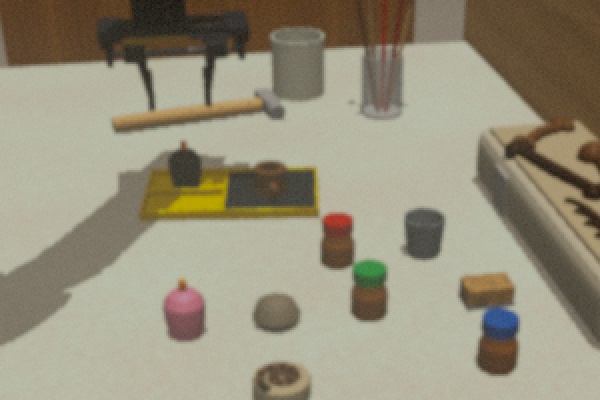

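The bulb stands in the far compartment, at (186,168) in the enlarged crop. Next is the blue-lidded jar.

Request:
{"method": "move_arm", "body": {"series": [[-0.017,0.01,0,0],[-0.05,0.03,0,0],[-0.09,0.053,0,0],[-0.13,0.077,0,0],[-0.17,0.1,0,0],[-0.21,0.124,0,0],[-0.25,0.147,0,0],[-0.29,0.171,0,0],[-0.33,0.194,0,0],[-0.37,0.218,0,0],[-0.41,0.242,0,0],[-0.45,0.265,0,0],[-0.48,0.283,0,0],[-0.491,0.289,0,0],[-0.491,0.289,0.015,0],[-0.491,0.289,0.045,0],[-0.491,0.289,0.075,0],[-0.491,0.289,0.1,0],[-0.491,0.289,0.106,0],[-0.491,0.289,0.106,0]], "claw": 1}}

```text
time: 15.9
ee_pos: [0.6767, -0.1231, 0.012]
eef_rot: [0.706, 0.708, -0.001, -0.001]
ft_force: [0.2, -0.2, 1.2]
width: 0.087
```

Request:
{"method": "move_arm", "body": {"series": [[0,0,0,0],[0,0,0,0],[0,0,0,0],[0,0,0,0],[0,0,0,0],[0,0,0,0],[0,0,0,0],[0,0,0,0],[0,0,-0.003,0],[0,0,-0.01,0],[0,0,-0.025,0],[0,0,-0.05,0],[0,0,-0.08,0],[0,0,-0.11,0],[0,0,-0.13,0],[0,0,-0.13,0]], "claw": -1}}

```text
time: 17.5
ee_pos: [0.6799, -0.1249, 0.1485]
eef_rot: [0.707, 0.707, 0.002, 0.003]
ft_force: [0.2, 0.5, -1.3]
width: 0.0412
```

```bash
python3 - <<'E'
from h import *
to(.381,.300,.02)
E
```

```text
t 17.5 tcp [ 0.6799 -0.1249  0.1485] a 1.5708 q [0.707 0.707 0.002 0.003] w 0.0412 F [ 0.2  0.5 -1.3] j [ 0.59  0.62 -0.72  1.33  0.41  1.33 -0.13]
shift tool [ 0.4249 -0.2989  0.1285]
```

Request:
{"method": "move_arm", "body": {"series": [[0.014,-0.01,0,0],[0.04,-0.028,0,0],[0.07,-0.049,0,0],[0.1,-0.07,0,0],[0.135,-0.095,0,0],[0.17,-0.12,0,0],[0.205,-0.144,0,0],[0.24,-0.169,0,0],[0.275,-0.193,0,0],[0.31,-0.218,0,0],[0.345,-0.243,0,0],[0.38,-0.267,0,0],[0.405,-0.285,0,0],[0.42,-0.296,0,0],[0.425,-0.299,0,0],[0.425,-0.299,0.01,0],[0.425,-0.299,0.04,0],[0.425,-0.299,0.07,0],[0.425,-0.299,0.09,0],[0.425,-0.299,0.09,0]]}}

```text
time: 19.5
ee_pos: [0.3781, 0.2972, 0.0504]
eef_rot: [0.708, 0.707, -0.003, -0.001]
ft_force: [0.5, 0.4, 0.1]
width: 0.0411
```

```bash
python3 - <<'E'
from h import *
to(.381,.300,.0185)
p,d=imaging.camera("side"); cv2.imwrite("pics/s6.png",p[60:260,150:450,::-1].repeat(2,0).repeat(2,1))
E
```

```text
t 19.5 tcp [0.3781 0.2972 0.0504] a 1.5691 q [ 0.708  0.707 -0.003 -0.001] w 0.0411 F [0.5 0.4 0.1] j [ 0.11  0.36 -0.98  1.97  0.36  1.   -1.04]
shift tool [0.0028 0.0029 0.0319]
```

View pics/s6.png

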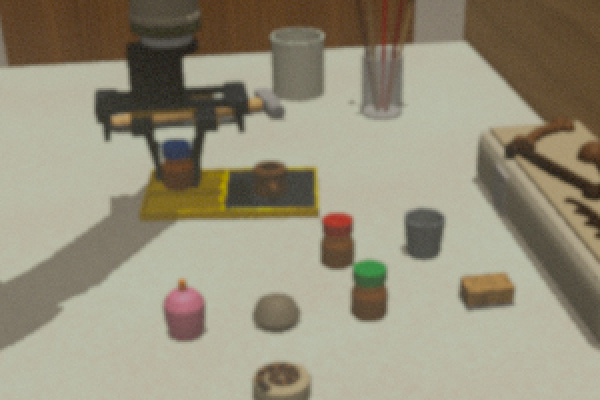

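Request:
{"method": "move_arm", "body": {"series": [[0,0,0.01,0],[0,0,0.02,0],[0,0,0.028,0],[0,0,0.032,0],[0,0,0.032,0],[0,0,0.032,0]]}}

```text
time: 20.15
ee_pos: [0.3791, 0.3001, 0.0217]
eef_rot: [0.707, 0.707, 0.0, 0.0]
ft_force: [-0.1, 0.1, -1.4]
width: 0.0414
```

Request:
{"method": "move_arm", "body": {"series": [[0,0,0.001,0],[0,0,0.002,0],[0,0,0.003,0],[0,0,0.003,0]]}}

```text
time: 20.55
ee_pos: [0.379, 0.2998, 0.0185]
eef_rot: [0.707, 0.707, -0.0, 0.0]
ft_force: [0.6, 0.4, -1.1]
width: 0.0417
```

Request:
{"method": "move_arm", "body": {"series": [[0,0,0.001,0],[0,0,0.002,0],[0,0,0.002,0]]}}

```text
time: 20.85
ee_pos: [0.3792, 0.3, 0.0174]
eef_rot: [0.707, 0.707, -0.0, 0.0]
ft_force: [-5.1, -4.6, 14.4]
width: 0.0411
```

Force rose to 14 N, so the jar is on the floor. Releasing.

Request:
{"method": "move_arm", "body": {"series": [[0,0,-0.001,0],[0,0,-0.001,0],[0,0,-0.001,0],[0,0,-0.001,0],[0,0,-0.01,0],[0,0,-0.03,0],[0,0,-0.06,0],[0,0,-0.09,0],[0,0,-0.105,0],[0,0,-0.105,0],[0,0,-0.105,0]], "claw": 0.5}}

```text
time: 21.95
ee_pos: [0.379, 0.2995, 0.1211]
eef_rot: [0.707, 0.707, -0.0, 0.0]
ft_force: [0.0, 0.3, -0.9]
width: 0.0653
```

```bash
python3 - <<'E'
from h import *
to(.557,.120,.016)
p,d=imaging.camera("side"); cv2.imwrite("pics/s7.png",p[60:260,150:450,::-1].repeat(2,0).repeat(2,1))
E
```

```text
t 21.95 tcp [0.379  0.2995 0.1211] a 1.5703 q [ 0.707  0.707 -0.     0.   ] w 0.0653 F [ 0.   0.3 -0.9] j [ 0.19  0.25 -1.05  1.91  0.24  1.12 -0.95]
shift tool [-0.1794  0.1781  0.1051]
```

View pics/s7.png

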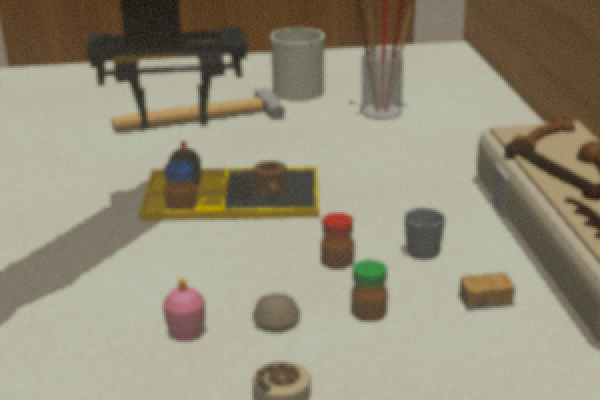

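The blue jar stands in the near compartment at (181,185) in the crop, with the bulb behind it. Next is the red jar.

Request:
{"method": "move_arm", "body": {"series": [[-0.015,0.015,0,0],[-0.04,0.04,0,0],[-0.07,0.07,0,0],[-0.1,0.1,0,0],[-0.13,0.13,0,0],[-0.155,0.155,0,0],[-0.173,0.173,0,0],[-0.179,0.178,0,0],[-0.179,0.178,0,0],[-0.179,0.178,0.015,0],[-0.179,0.178,0.045,0],[-0.179,0.178,0.075,0],[-0.179,0.178,0.095,0],[-0.179,0.178,0.104,0],[-0.179,0.178,0.104,0],[-0.179,0.178,0.104,0]], "claw": 1}}

```text
time: 23.6
ee_pos: [0.557, 0.1218, 0.0182]
eef_rot: [0.707, 0.707, 0.0, 0.0]
ft_force: [-0.2, -0.2, 0.5]
width: 0.087
```

Request:
{"method": "move_arm", "body": {"series": [[0,0,0,0],[0,0,0,0],[0,0,0,0],[0,0,0,0],[0,0,0,0],[0,0,0,0],[0,0,0,0],[0,0,0,0],[0,0,-0.003,0],[0,0,-0.01,0],[0,0,-0.025,0],[0,0,-0.05,0],[0,0,-0.08,0],[0,0,-0.11,0],[0,0,-0.125,0],[0,0,-0.13,0],[0,0,-0.13,0],[0,0,-0.13,0],[0,0,-0.13,0]], "claw": -1}}

```text
time: 25.5
ee_pos: [0.5563, 0.1207, 0.1462]
eef_rot: [0.707, 0.707, -0.001, -0.001]
ft_force: [-0.4, -0.1, -1.9]
width: 0.0413
```

```bash
python3 - <<'E'
from h import *
to(.466,-.280,.018)
E
```

```text
t 25.5 tcp [0.5563 0.1207 0.1462] a 1.5709 q [ 0.707  0.707 -0.001 -0.001] w 0.0413 F [-0.4 -0.1 -1.9] j [ 0.43  0.4  -0.89  1.67  0.33  1.23 -0.53]
shift tool [-0.4007 -0.0904  0.1282]
```

Request:
{"method": "move_arm", "body": {"series": [[-0.015,-0.003,0,0],[-0.045,-0.01,0,0],[-0.08,-0.018,0,0],[-0.115,-0.026,0,0],[-0.15,-0.034,0,0],[-0.185,-0.042,0,0],[-0.22,-0.05,0,0],[-0.255,-0.058,0,0],[-0.29,-0.065,0,0],[-0.325,-0.073,0,0],[-0.36,-0.081,0,0],[-0.385,-0.087,0,0],[-0.398,-0.09,0,0],[-0.4,-0.09,0.01,0],[-0.4,-0.09,0.04,0],[-0.4,-0.09,0.07,0],[-0.4,-0.09,0.095,0],[-0.4,-0.09,0.11,0],[-0.4,-0.09,0.115,0],[-0.4,-0.09,0.115,0]]}}

```text
time: 27.5
ee_pos: [0.4673, -0.2782, 0.0324]
eef_rot: [0.707, 0.708, 0.0, -0.0]
ft_force: [0.1, 0.6, -0.6]
width: 0.0413
```

Request:
{"method": "move_arm", "body": {"series": [[0,0,0.001,0],[0,0,0.003,0],[0,0,0.005,0],[0,0,0.006,0],[0,0,0.006,0]]}}

```text
time: 28.0
ee_pos: [0.467, -0.2791, 0.0266]
eef_rot: [0.707, 0.707, -0.0, 0.0]
ft_force: [-0.2, -0.0, -0.9]
width: 0.0411
```

```bash
python3 - <<'E'
from h import *
to(.466,-.280,.0205)
p,d=imaging.camera("side"); cv2.imwrite("pics/s8.png",p[170:370,220:520,::-1].repeat(2,0).repeat(2,1))
E
```

```text
t 28.0 tcp [ 0.467  -0.2791  0.0266] a 1.5706 q [ 0.707  0.707 -0.     0.   ] w 0.0411 F [-0.2 -0.  -0.9] j [ 1.03  0.44 -0.68  1.85  0.33  0.97  0.2 ]
shift tool [-0.0009 -0.001   0.0061]
```

View pics/s8.png

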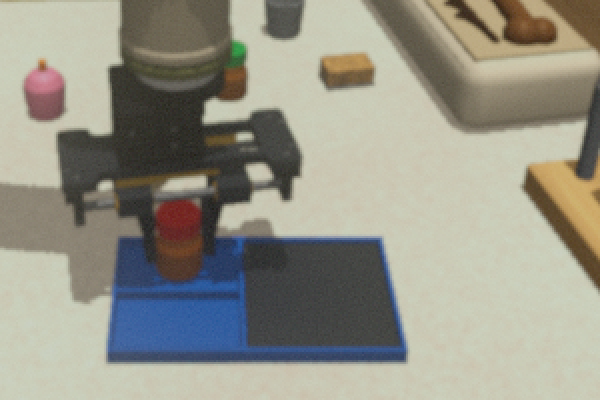

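The red jar is over the far compartment at (180,250) and well inside the dividers. Lowering to contact.

Request:
{"method": "move_arm", "body": {"series": [[0,0,0.002,0],[0,0,0.003,0],[0,0,0.004,0],[0,0,0.005,0],[0,0,0.005,0]]}}

```text
time: 28.55
ee_pos: [0.467, -0.2791, 0.0216]
eef_rot: [0.707, 0.707, -0.0, 0.0]
ft_force: [-0.6, 0.6, -1.4]
width: 0.041
```

Request:
{"method": "move_arm", "body": {"series": [[0,0,0.001,0],[0,0,0.001,0]]}}

```text
time: 28.75
ee_pos: [0.4671, -0.2791, 0.0214]
eef_rot: [0.707, 0.707, -0.0, 0.0]
ft_force: [-4.7, 2.2, 10.5]
width: 0.041
```

The floor is reached at 10 N. Releasing and lifting.

Request:
{"method": "move_arm", "body": {"series": [[0,0,0,0],[0,0,0,0],[0,0,0,0],[0,0,0,0],[0,0,-0.01,0],[0,0,-0.03,0],[0,0,-0.06,0],[0,0,-0.09,0],[0,0,-0.1,0],[0,0,-0.1,0],[0,0,-0.1,0]], "claw": 0.5}}

```text
time: 29.85
ee_pos: [0.4665, -0.279, 0.1199]
eef_rot: [0.707, 0.707, -0.0, -0.0]
ft_force: [-0.2, 0.6, -0.0]
width: 0.0653
```

```bash
python3 - <<'E'
from h import *
to(.4535,-.133,.004)
E
```

```text
t 29.85 tcp [ 0.4665 -0.279   0.1199] a 1.5707 q [ 0.707  0.707 -0.    -0.   ] w 0.0653 F [-0.2  0.6 -0. ] j [ 1.08  0.32 -0.73  1.77  0.24  1.14  0.28]
shift tool [ 0.146  -0.0131  0.1159]
```

Request:
{"method": "move_arm", "body": {"series": [[0.015,-0.001,0,0],[0.045,-0.004,0,0],[0.08,-0.007,0,0],[0.11,-0.01,0,0],[0.135,-0.012,0,0],[0.146,-0.013,0,0],[0.146,-0.013,0,0],[0.146,-0.013,0.02,0],[0.146,-0.013,0.05,0],[0.146,-0.013,0.08,0],[0.146,-0.013,0.1,0],[0.146,-0.013,0.11,0],[0.146,-0.013,0.114,0],[0.146,-0.013,0.116,0],[0.146,-0.013,0.116,0],[0.146,-0.013,0.116,0]], "claw": 1}}

```text
time: 31.45
ee_pos: [0.4546, -0.1334, 0.0053]
eef_rot: [0.707, 0.707, 0.0, 0.001]
ft_force: [-0.3, -0.6, 0.3]
width: 0.0872
```

Request:
{"method": "move_arm", "body": {"series": [[0,0,0,0],[0,0,0,0],[0,0,0,0],[0,0,0,0],[0,0,0,0],[0,0,0,0],[0,0,0,0],[0,0,-0.003,0],[0,0,-0.01,0],[0,0,-0.025,0],[0,0,-0.05,0],[0,0,-0.08,0],[0,0,-0.1,0],[0,0,-0.11,0],[0,0,-0.11,0],[0,0,-0.11,0]], "claw": -1, "newtons": 25}}

```text
time: 33.05
ee_pos: [0.4536, -0.1331, 0.1141]
eef_rot: [0.707, 0.707, -0.0, -0.0]
ft_force: [-0.0, 0.2, -2.2]
width: 0.0575
```

```bash
python3 - <<'E'
from h import *
to(.5746,-.334,.014)
p,d=imaging.camera("side"); cv2.imwrite("pics/s9.png",p[170:370,220:520,::-1].repeat(2,0).repeat(2,1))
E
```

```text
t 33.05 tcp [ 0.4536 -0.1331  0.1141] a 1.5706 q [ 0.707  0.707 -0.    -0.   ] w 0.0575 F [-0.   0.2 -2.2] j [ 0.98  0.18 -0.85  1.95  0.15  1.08  0.07]
shift tool [-0.2009  0.121   0.1001]
```

View pics/s9.png

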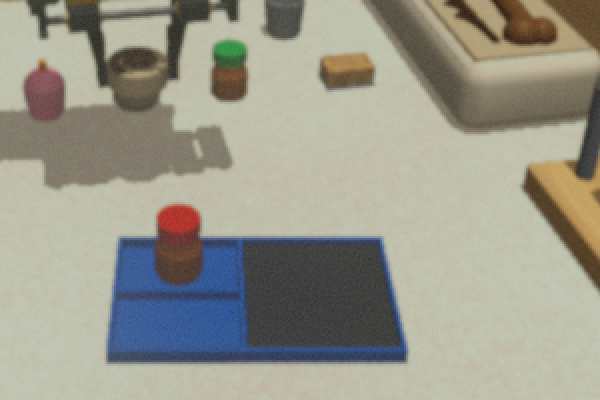

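The red jar stands in its compartment and the ammonite is held level. Moving it over the blue pad.

Request:
{"method": "move_arm", "body": {"series": [[-0.01,0.006,0,0],[-0.03,0.018,0,0],[-0.055,0.033,0,0],[-0.085,0.051,0,0],[-0.115,0.069,0,0],[-0.145,0.087,0,0],[-0.17,0.102,0,0],[-0.188,0.113,0,0],[-0.198,0.119,0,0],[-0.201,0.121,0.005,0],[-0.201,0.121,0.025,0],[-0.201,0.121,0.05,0],[-0.201,0.121,0.07,0],[-0.201,0.121,0.083,0],[-0.201,0.121,0.09,0],[-0.201,0.121,0.093,0],[-0.201,0.121,0.095,0],[-0.201,0.121,0.095,0],[-0.201,0.121,0.095,0]]}}

```text
time: 35.0
ee_pos: [0.5754, -0.3343, 0.0203]
eef_rot: [0.707, 0.707, 0.0, 0.001]
ft_force: [1.0, 0.7, -0.6]
width: 0.0576
```

Request:
{"method": "move_arm", "body": {"series": [[0,0,0.001,0],[0,0,0.002,0],[0,0,0.003,0],[0,0,0.003,0]]}}

```text
time: 35.4
ee_pos: [0.5749, -0.3341, 0.0164]
eef_rot: [0.707, 0.707, -0.0, -0.0]
ft_force: [1.1, -0.2, -1.2]
width: 0.0572
```

Request:
{"method": "move_arm", "body": {"series": [[0,0,0.001,0],[0,0,0.002,0],[0,0,0.002,0]]}}

```text
time: 35.7
ee_pos: [0.5751, -0.3341, 0.0147]
eef_rot: [0.707, 0.707, -0.0, 0.0]
ft_force: [-0.7, 0.1, 0.8]
width: 0.0573
```

Request:
{"method": "move_arm", "body": {"series": [[0,0,0.0005,0],[0,0,0.001,0],[0,0,0.001,0]]}}

```text
time: 36.0
ee_pos: [0.5751, -0.3341, 0.0147]
eef_rot: [0.707, 0.707, -0.0, 0.0]
ft_force: [-5.3, 1.8, 10.9]
width: 0.0582
```

Contact at 11 N. Releasing, lifting, then moving aside so the cameras can check.

Request:
{"method": "move_arm", "body": {"series": [[0,0,0,0],[0,0,0,0],[0,0,0,0],[0,0,0,0],[0,0,-0.01,0],[0,0,-0.03,0],[0,0,-0.06,0],[0,0,-0.09,0],[0,0,-0.12,0],[0,0,-0.15,0],[0,0,-0.17,0],[0.02,-0.02,-0.18,0],[0.06,-0.05,-0.18,0],[0.1,-0.08,-0.18,0],[0.14,-0.1,-0.18,0],[0.18,-0.11,-0.18,0],[0.22,-0.12,-0.18,0],[0.25,-0.12,-0.18,0],[0.26,-0.12,-0.18,0],[0.26,-0.12,-0.18,0]], "claw": 0.7}}

```text
time: 38.0
ee_pos: [0.4553, -0.073, 0.1942]
eef_rot: [0.706, 0.708, -0.0, 0.001]
ft_force: [-1.1, -0.7, 0.7]
width: 0.0741
```

```bash
cat > chk.py <<'E'
from h import *
st()
B=(np.array([.5225,-.324]),-.188); Y=(np.array([.4487,.324]),-.143)
exp={"ammonite":(.575,-.334,B),"red":(.467,-.279,B),"vertebra":(.501,.317,Y),"blue":(.379,.300,Y),"bulb":(.390,.366,Y),"green":(.5715,-.001,None)}
for n in ["scene","side"]:
    c=cal(n);p,d=imaging.camera(n);P=cloud(d,c);cv2.imwrite(f"pics/{n}_end.png",p[...,::-1])
    for k,(x,y,T) in exp.items():
        w=(np.hypot(P[...,0]-x,P[...,1]-y)<.034)&(P[...,2]>.02)&(P[...,2]<.1)&(d>0)
        q=P[w]
        if len(q)<20: print(n,k,"few",len(q)); continue
        h=np.percentile(q[:,2],97); t=q[q[:,2]>h-.006]; m=((t.min(0)+t.max(0))/2)
        o=""
        if T: e=m[:2]-T[0]; a=T[1]; o=np.round([e[0]*np.cos(a)+e[1]*np.sin(a),-e[0]*np.sin(a)+e[1]*np.cos(a)],3)
        print(n,k,"h",h.round(3),"topc",m.round(3),"in tray",o)
E
python3 chk.py
```

```text
t 38.0 tcp [ 0.4553 -0.073   0.1942] a 1.5735 q [ 0.706  0.708 -0.     0.001] w 0.0741 F [-1.1 -0.7  0.7] j [ 0.98  0.05 -0.92  1.87  0.04  1.24  0.04]
scene ammonite h 0.04 topc [ 0.578 -0.332  0.039] in tray [0.056 0.002]
scene red h 0.067 topc [ 0.468 -0.278  0.066] in tray [-0.062  0.035]
scene vertebra h 0.049 topc [0.502 0.316 0.047] in tray [ 0.054 -0.   ]
scene blue h 0.067 topc [0.38  0.301 0.065] in tray [-0.064 -0.032]
scene bulb h 0.068 topc [0.392 0.368 0.067] in tray [-0.062  0.035]
scene green h 0.063 topc [0.573 0.001 0.061] in tray 
side ammonite h 0.039 topc [ 0.574 -0.336  0.037] in tray [ 0.052 -0.002]
side red h 0.066 topc [ 0.466 -0.28   0.063] in tray [-0.064  0.033]
side vertebra h 0.049 topc [0.501 0.314 0.046] in tray [ 0.053 -0.002]
side blue h 0.066 topc [0.379 0.297 0.063] in tray [-0.065 -0.037]
side bulb h 0.07 topc [0.389 0.366 0.068] in tray [-0.066  0.033]
side green h 0.062 topc [ 0.57  -0.001  0.059] in tray
```

View pics/scene_end.png

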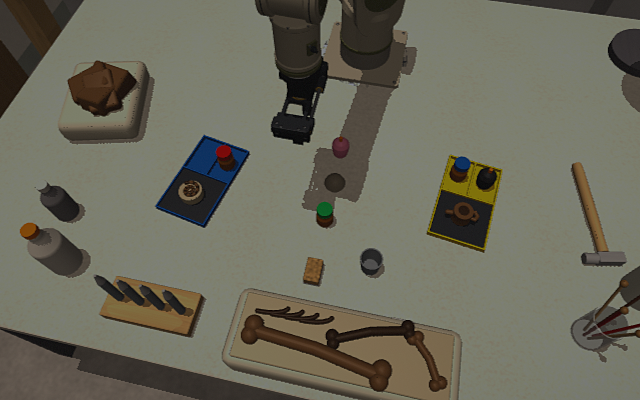

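View pics/side_end.png

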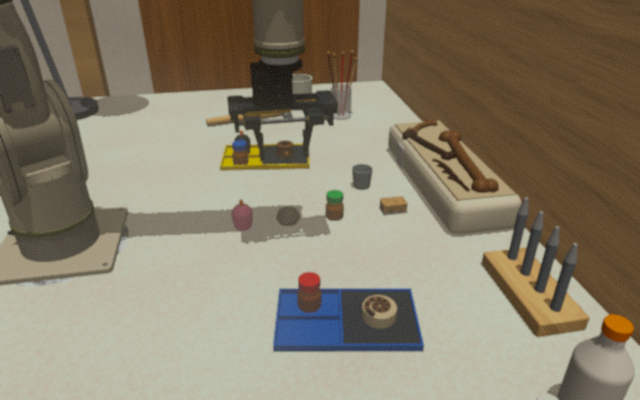

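Everything stands upright and in place: ammonite (190,190), red jar (225,157), vertebra (461,212), blue jar (460,168) and bulb (487,178) in the scene view. The green jar has not moved. Handing in.

```bash
python3 - <<'E'
from h import *
st(); print(r.close_job())
E
```

```text
t 38.1 tcp [ 0.4552 -0.0752  0.1938] a 1.57 q [ 0.707  0.707 -0.     0.   ] w 0.0733 F [ 0.1  0.2 -0.6] j [ 0.98  0.05 -0.92  1.87  0.04  1.24  0.05]
the job is handed in; nothing more can be done
None
```

Both kits are made up and the job was handed in at 38.1 s. The ammonite and red-lidded jar are in the blue tray. The vertebra, blue-lidded jar and black bulb are in the yellow tray.

I lowered the ammonite and both jars until the wrist felt 11–14 N of contact. I set the vertebra and bulb down at their worked-out heights.

Last checks, from both cameras:

| Thing | Measured | Target |
|---|---|---|
| Ammonite | within about 3 mm of the pad centre | within 15 mm |
| Vertebra | within about 2 mm of the pad centre | within 15 mm |
| Jars and bulb | within about 4 mm of the compartment centres | within 14 mm across, 36 mm along |
| Green jar | within 1 mm of its start | within 25 mm |

- **Standing and released:** everything looked upright in both views and the gripper was clear of all of it. I did not measure tilts.
- **Heights:** jars, bulb and vertebra read about 2–3 mm above nominal at the top, against a 4 mm tolerance. The jars still on the bench read the same amount high, so I put this down to camera depth bias.
- **Disagreement:** the two cameras differ by 2–5 mm in position, so I used their average for the targets.
- **No verdict:** handing in returned none.

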